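Lay the box file flat and slide it home under the operator panel

ROBOT

A 7-joint arm with a two-finger parallel gripper is mounted at the origin on the work surface. World frame = base frame: x ahead of the robot, y to its left, z up, the work surface at z = 0. Lengths are in m, angles in rad, forces in N, time in s.
With the tool pointing down it reaches from about 0.425 to 0.95 m from the base axis. Payload 4.7 kg.
Tool frame: the origin (TCP) lies on the centre line of the jaws, within the pads' length; the fingertips stand robot.nose_length ahead of it and the grasp point (between the pads) lies 8 mm behind it (robot.nose_length is the distance from the TCP to the fingertips, in m); z points along the fingers, x is the direction in which the jaws open and shut, and the axes are right-handed (so a half turn about z gives the same grasp; the last joint's range is limited). The gripper opens to 85 mm and grips with 20 to 120 N. Pads are 22 mm wide; open, the fingers measure 114 mm over their backs; the gripper's body (76 mm by 85 mm) begins 54 mm behind the grasp point. The pads swing forward as they close: fully open they stand 13 mm farther back than shut.
Start: joints at [-1.222, 0.469, -0.049, 1.532, 0.024, 1.141, -0.082], TCP at [0.249, 0.627, 0.204] pointing down, gripper open.
Joint ranges: [-2.59, 2.59], [-0.33, 1.99], [-1.39, 1.29], [0.1, 2.45], [-1.04, 4.18], [0.21, 1.99], [-2.66, 2.66]. Speed limits (rad/s): [2.57, 2.57, 3.14, 3.14, 3.14, 3.14, 3.14].

INTERFACE

Orientations are given as [roll, pitch, yaw] about the fixed x, y, z axes, in that order (R = Rz(yaw) Ry(pitch) Rx(roll)).
In Python, from plant import robot gives the robot as it stands. Calls block until the motion is done:
- robot.goto(position, orientation): joint-space move of the TCP to a pose.
- robot.move_straight(position, vel=0.15, attitude=None, contact_N=None): straight line of the TCP; attitude=None keeps the orientation; vel is the mean speed in m/s. With contact_N (N) it stops when the force on the tool has changed by that much, and returns True; else False.
- robot.move_joints(angles): joint-space move.
- robot.grip(opening, strength=None): opening from 0.0 (shut) to 1.0 (fully open); strength is the grip in N (None keeps the last); returns when the fingers have stopped.
- robot.sleep(seconds).
- robot.inverse_kinematics(position, orientation): joint angles nearest the present ones, or None.
- robot.sense(): the state.
- robot.grab_frame(name): name is "scene" or "top" or "wrist"; returns a dict with "image" (420x560x3 uint8, red, green, blue), "range_z" (420x560 float32, m along the optical axis (not along the pixel's ray), 0 where there is no reading), "fx", "fy", "cx", "cy" (pixels), "R" (3x3) and "t" (3): a world point X has camera coordinates R X + t. Camera axes: x right, y down, z forward; pixel columns grow to the right and rows downward; lengths in m; the calibration is good to about 2 mm. The wrist camera is an equidistant fisheye: a pixel r from the principal point sees the ray r / f radians off the axis. A picture is of the moment at which its call begins.
A pose or a line that the arm cannot do raises robot.IKError and nothing moves.
- robot.close_job(): hands the job in, once; it reports no verdict.
The state is a dict: "t": time; "joint_pos": joint angles; "joint_velocities": joint speeds; "effort": joint torques, N m; "tcp_pos": TCP position; "tcp_rot": TCP orientation; "wrist_force": force on the tool from outside, world axes, zero at the start; "torque": the same for the moment, N m; "opening": opening from 0.0 (shut) to 1.0 (fully open).
Only numpy, scipy, OpenCV 4.12 (cv2) and the standard library are available. Lean on these libraries where they do the work, as an engineer would, in place of code of your own. Each camera call takes 0.05 s, during which the arm holds its last target. There are 200 camera calls.

TASK

The tall blue box file is standing in front of the operator panel and blocks it. Tip it over towards the panel by pushing high on its labelled face, so that it lies flat with the label up; then slide it, top end first, between the stand's feet and under the panel until you feel it bear squarely on the rear rail. Press it home firmly for a moment but never ram or jam it against the stand, let go with it still touching the rail, and leave the mouse, mug, screwdriver and emergency-stop box where they are.

Things in the scene. Friction and masses are not known exactly. Their poses are not given: they have to be found in the camera images.
- file: Blue rigid A5 box file, 72 mm thick (x), 180 wide (y), 235 tall (z), 0.45 to 0.95 kg, evenly filled; starts upright. Origin: centre of its bottom end face; z runs to the top end, x points out of the back, y out of the spine. White label with orange bar on the broad -x face. It tips when the upper end is pushed about 75 mm; pushed below mid-height it may slide.
- file_top (a point): Centre of the file's top end face, 235 mm along the file's z axis: the end that goes first into the bay and bears on the rear rail. With the file lying as wanted (its x axis straight down, z axis level into the bay) this point and the file's origin are both 36 mm above the bench, and the bottom end face is the one to push on.
- stand: Operator panel on an aluminium-profile stand, fixed to the bench. Origin: on the bench, midway between the two feet; x level into the bay (sliding direction), y left of it, z up. Feet 40 mm high, inner faces at y = +-94 mm, run from x = -140 to 70 mm; the rear rail is clamped between them. Not to be pushed on, through the file or otherwise, with over 25 N.
- stop: The stand's rear stop: a rigid cross rail, 40 mm high and thick, clamped in the feet's T-slots. The pose given is the stand's own origin and axes, not the rail's: the rail's stop face is anywhere from x = 0 to 30 mm, not reported, and has to be found by feel. The file is seated when it bears on the rail with some 5 to 10 N, above the 1 to 6 N that it takes to slide it.
- bay_mouth (a point): Point on the bench midway between the tips of the feet's black noses, at stand x = -180 mm. The noses, 40 mm high, flare from y = +-94 mm at stand x = -140 mm to about +-106 mm here, as a lead-in for the file. When home, the file's pushed end face stays 25 to 55 mm in front of this point.
- panel (a point): Middle of the front face of the steel panel box, 180 mm above the bench, at stand x = -60 mm. The box is 275 mm wide (stand y), 40 mm deep, from 100 to 260 mm above the bench; its knobs stick out 30 mm to the front. The file passes under it lying, not upright.
- mouse: Black computer mouse 105 x 60 x 33 mm lying loose on the bench; origin at the centre of its underside. Not to be touched.
- mug: White mug, 80 mm across, 90 mm high, loose; origin at the centre of its underside. Not to be touched.
- estop: Loose yellow emergency-stop box 70 x 70 x 76 mm with a red mushroom button; origin at the centre of its underside. Not to be touched.
- screwdriver: Orange-handled screwdriver 190 mm long lying on the bench; origin under its middle, x along its length. Not to be touched.

How it is judged:
By the outcome, as a careful person would: the job done as asked, in the order asked, and still so for the second after the job is handed in, with the robot touching nothing.
It also fails if it takes over 72 s, if anything falls off the work surface, if the arm or the gripper's body presses on something with over 40 N, if the wrist force passes 120 N, or if a joint passes its speed limit or range.

## Working session

There is one attempt and no reset: what is moved stays moved. The work goes in short steps, each a Python script; the robot and the scene stay as the last script left them, time stands still between calls to the robot, and variables do not carry over. Pictures are saved under pics/ and viewed, about 8 in all and at most 12, crops included, and the job is handed in when it is done.

```bash
ls; mkdir -p pics
cat > h.py <<'E'
import numpy as np, cv2
from plant import robot
def save(n,f): cv2.imwrite(f'pics/{n}.png',cv2.cvtColor(f['image'],cv2.COLOR_RGB2BGR))
def cloud(f):
    z=f['range_z']; v,u=np.mgrid[:z.shape[0],:z.shape[1]]
    P=np.stack([(u-f['cx'])/f['fx']*z,(v-f['cy'])/f['fy']*z,z],-1)
    return (P-np.array(f['t']))@np.array(f['R'])
E
python3 - <<'E'
from h import *
import pickle
s=robot.sense();print(s,robot.nose_length)
d={}
for n in ['scene','top']:
    f=robot.grab_frame(n);save(n,f);d[n]=f;print(n,-np.array(f['R']).T@f['t'],f['R'][2])
pickle.dump(d,open('d.pkl','wb'))
a=np.hstack([d['scene']['image'],d['top']['image']]);
E
```

```text
pics
{'t': 0.0, 'joint_pos': array([-1.2218931 ,  0.46945823, -0.04860137,  1.53371663,  0.02408461,
        1.14095903, -0.08229025]), 'joint_velocities': array([ 0.00126283,  0.00044518,  0.00128153, -0.00121123, -0.00147463,
        0.00074148,  0.00023866]), 'effort': array([ 5.37137403e-04, -5.10326457e+01, -4.61782166e-02, -2.37722343e+01,
        1.07598430e-02,  7.48449384e-03, -1.68795964e-05]), 'tcp_pos': array([0.24874154, 0.62680963, 0.20264053]), 'tcp_rot': array([3.14153857e+00, 1.95554843e-03, 1.19303423e+00]), 'wrist_force': array([ 0.12692437, -0.62783782,  0.33547773]), 'torque': array([0.01704138, 0.00267087, 0.04069126]), 'opening': 0.9995240958946839} 0.011
scene [ 0.93824364 -0.565512    0.92466451] [-0.41974499  0.51764064 -0.74556174]
top [ 0.28390072 -0.04091609  1.21852611] [ 0.191806    0.01535024 -0.98131281]
```

View pics/scene.png

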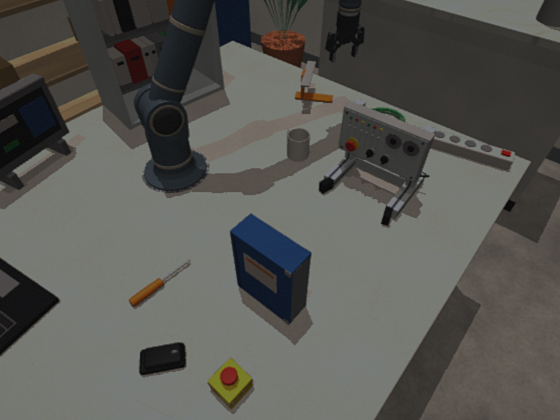

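View pics/top.png

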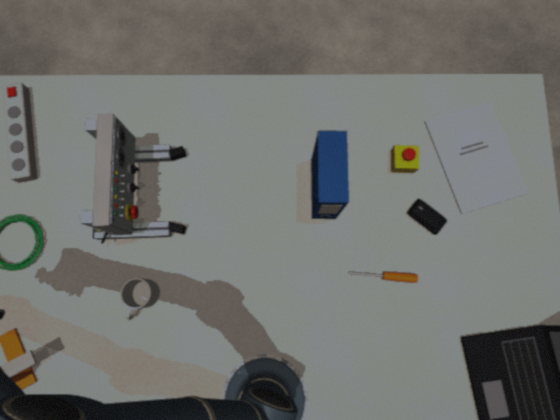

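The scene view shows the file at about (270,265) with its label facing away from the panel, and the noses at (325,183) and (388,215). In the top view the file is at (332,175), the stand's noses at (178,152) and (178,228), the e-stop at (405,158), the mouse at (427,216), the screwdriver at (385,276) and the mug at (140,292). The push direction is about +y.

Run:
```python
from h import *
import pickle
d=pickle.load(open('d.pkl','rb'))
def rect(p,n): 
    r=cv2.minAreaRect(p[:,:2].astype(np.float32)*1000); b=cv2.boxPoints(r); print(n,len(p),'c',np.round(r[0],1),np.round(r[1],1),round(r[2],1),'corners',b.round(0).tolist(),'z',np.percentile(p[:,2],[2,98]).round(3))
for n in ['top','scene']:
    f=d[n];P=cloud(f);hsv=cv2.cvtColor(f['image'],cv2.COLOR_RGB2HSV);H,S,V=[hsv[...,i].astype(int) for i in range(3)]
    ok=f['range_z']>0
    X,Y,Z=P[...,0],P[...,1],P[...,2]
    box=ok&(X>.3)&(X<.95)&(Y>-.45)&(Y<.8)
    m=box&(H>100)&(H<125)&(S>120)&(Y<.25)
    print(n)
    t=m&(Z>.228)&(Z<.245); rect(P[t],'filetop')
    s=m&(Z>.05)&(Z<.2); q=P[s]
    if len(q)>20: rect(q,'fileside')
    if n=='scene':
        l=box&(abs(Y+.1)<.3)&(Z>.06)&(Z<.2)&(S<90)
    # panel
    p=box&(Z>.11)&(Z<.265)&(Y>.22)&(Y<.7); rect(P[p],'panel')
    pt=box&(Z>.25)&(Z<.268)&(Y>.25); rect(P[pt],'paneltop')
    ft=box&(Z>.03)&(Z<.05)&(Y>.2)&(Y<.75)&(X>.4)
    k=ft&(V<60); 
    nl,lab,st,ce=cv2.connectedComponentsWithStats(k.astype(np.uint8))
    for i in range(1,nl):
        if st[i,4]>25: rect(P[lab==i],f'nose{ce[i].round()}')
    nl,lab,st,ce=cv2.connectedComponentsWithStats(ft.astype(np.uint8))
    for i in range(1,nl):
        if st[i,4]>60: rect(P[lab==i],f'foot{ce[i].round()}')
    o=box&(Z>.012)&(Y<.3)
    nl,lab,st,ce=cv2.connectedComponentsWithStats(o.astype(np.uint8))
    for i in range(1,nl):
        if st[i,4]>60: rect(P[lab==i],f'obj{ce[i].round()}')
```

```text
top
filetop 2095 c [ 581.4 -166.5] [ 70.4 178.9] 89.8 corners [[492.0, -201.0], [671.0, -202.0], [671.0, -132.0], [492.0, -131.0]] z [0.231 0.238]
fileside 248 c [ 557.7 -136.9] [168.1  60.1] 22.9 corners [[469.0, -142.0], [492.0, -197.0], [647.0, -132.0], [623.0, -77.0]] z [0.061 0.199]
panel 4875 c [567.5 379.6] [275.3  97.2] 2.5 corners [[428.0, 422.0], [432.0, 325.0], [707.0, 337.0], [703.0, 434.0]] z [0.12  0.262]
paneltop 2408 c [566.5 390.4] [274.2  77. ] 2.1 corners [[428.0, 424.0], [431.0, 347.0], [705.0, 357.0], [702.0, 434.0]] z [0.252 0.263]
nose[176. 152.] 115 c [682.9 261.4] [23.  42.6] 16.5 corners [[666.0, 279.0], [678.0, 238.0], [700.0, 244.0], [688.0, 285.0]] z [0.032 0.044]
nose[142. 151.] 27 c [682.9 355.7] [51.4  8.1] 88.4 corners [[678.0, 330.0], [686.0, 330.0], [688.0, 381.0], [680.0, 381.0]] z [0.034 0.044]
nose[176. 227.] 123 c [460.5 252.2] [41.7 22.5] 76.3 corners [[445.0, 235.0], [467.0, 229.0], [476.0, 270.0], [454.0, 275.0]] z [0.033 0.044]
foot[ 20. 140.] 1533 c [749.1 734.2] [299.6  62.2] 9.8 corners [[596.0, 739.0], [607.0, 678.0], [902.0, 729.0], [89
[... 2923 characters left out ...]
 [63.1 41.9] 89.5 corners [[665.0, 237.0], [707.0, 236.0], [707.0, 299.0], [665.0, 300.0]] z [0.014 0.044]
obj[271. 266.] 5683 c [ 582.1 -166.3] [ 75.  182.2] 89.9 corners [[491.0, -204.0], [673.0, -204.0], [673.0, -129.0], [491.0, -129.0]] z [0.021 0.238]
obj[151. 288.] 412 c [ 332.2 -326.4] [189.1  23.5] 85.8 corners [[314.0, -420.0], [337.0, -422.0], [351.0, -233.0], [327.0, -231.0]] z [0.013 0.028]
obj[176. 352.] 399 c [ 517.2 -441.1] [54.8 57.1] 55.8 corners [[478.0, -448.0], [525.0, -480.0], [556.0, -435.0], [509.0, -402.0]] z [0.014 0.037]
obj[231. 382.] 1280 c [ 667.  -401.4] [71.3 70.3] 87.5 corners [[630.0, -436.0], [701.0, -439.0], [704.0, -367.0], [633.0, -364.0]] z [0.015 0.078]
```

Run:
```python
from h import *
pi=np.pi
for y in (0,pi,-pi):
  print(y,robot.inverse_kinematics([.582,-.25,.21],[pi,0,y]))
def best():
    c=[(y,robot.inverse_kinematics([.582,-.25,.40],[pi,0,y])) for y in (0,pi)]
    c=[k for k in c if k[1] is not None]; return min(c,key=lambda k:abs(k[1][6]))
yaw=best()[0]; print('use',yaw)
p=robot.sense()['tcp_pos']
robot.move_straight([p[0],p[1],.42],vel=.25)
robot.goto([.55,.05,.42],[pi,0,yaw])
robot.goto([.582,-.25,.40],[pi,0,yaw])
robot.move_straight([.582,-.25,.205],vel=.2)
print(robot.sense()['t'],robot.sense()['tcp_pos'],robot.sense()['joint_pos'])
print('contact',robot.move_straight([.582,-.19,.205],vel=.05,contact_N=1.5))
s=robot.sense();print(s['t'],s['tcp_pos'],s['wrist_force'])
f=robot.grab_frame('scene');save('touch',f)
```

```text
0 [-0.31913424  0.54468872  0.9764201   1.67098844 -0.48129904  1.18720236
  0.77590609]
3.141592653589793 [-0.38432967  0.60884462  1.11386531  1.67400375 -0.57618012  1.22866252
 -2.28042601]
-3.141592653589793 [-0.38432967  0.60884462  1.11386531  1.67400375 -0.57618012  1.22866252
 -2.28042601]
use 0
5.7167 [ 0.582805   -0.25031195  0.20631325] [-0.16242006  0.46378334  0.70908744  1.66717391 -0.32816469  1.13064611
  0.63569625]
contact False
7.0667 [ 0.58189944 -0.19050523  0.20506329] [ 0.72906564 -0.09086803 -0.09755127]
```

View pics/touch.png

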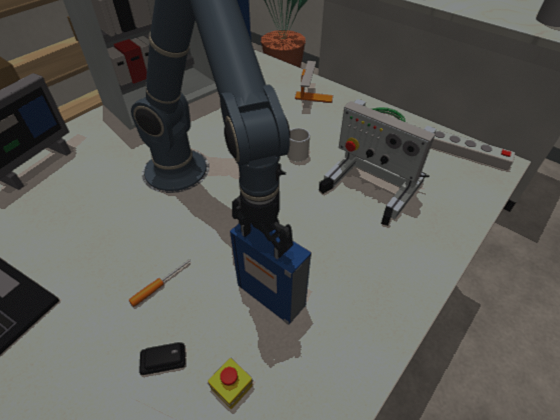

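The gripper is at the file's labelled upper edge, around (265,235). It's unclear whether the file has tilted yet, so I'll check with depth.

Run:
```python
from h import *
for n in ['scene','top']:
    f=robot.grab_frame(n);P=cloud(f);hsv=cv2.cvtColor(f['image'],cv2.COLOR_RGB2HSV);H,S,V=[hsv[...,i].astype(int) for i in range(3)]
    m=(f['range_z']>0)&(H>100)&(H<125)&(S>120)&(P[...,1]<.2)&(P[...,1]>-.35)&(P[...,0]>.45)
    q=P[m]
    for a in np.arange(.02,.26,.03):
        w=q[abs(q[:,2]-a)<.015]
        if len(w)>5: print(n,a.round(3),len(w),np.percentile(w,[2,98],0)[:,:2].round(3).tolist())
f=robot.grab_frame('wrist');save('w',f)
print(robot.sense()['wrist_force'])
```

```text
scene 0.02 260 [[0.5, -0.203], [0.669, -0.2]]
scene 0.05 295 [[0.5, -0.203], [0.668, -0.2]]
scene 0.08 330 [[0.5, -0.203], [0.67, -0.2]]
scene 0.11 208 [[0.499, -0.203], [0.671, -0.2]]
scene 0.14 149 [[0.497, -0.203], [0.671, -0.2]]
scene 0.17 172 [[0.497, -0.203], [0.671, -0.2]]
scene 0.2 387 [[0.499, -0.203], [0.671, -0.2]]
scene 0.23 1466 [[0.499, -0.203], [0.67, -0.137]]
scene 0.26 15 [[0.538, -0.196], [0.639, -0.178]]
top 0.23 67 [[0.639, -0.153], [0.67, -0.132]]
[ 0.18052123  0.11892757 -0.4142121 ]
```

View pics/w.png

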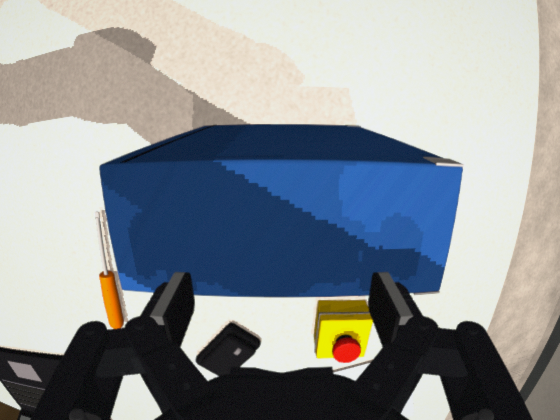

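The wrist view shows the open fingertips at about (180,280) and (380,280), overlapping the near top edge of the file at row 293. They may be above the file rather than behind it, so I'll measure them.

Run:
```python
from h import *
f=robot.grab_frame('wrist');z=f['range_z'];R=np.array(f['R']);t=np.array(f['t'])
def pt(u,v):
    d=z[v,u]; a=(u-f['cx'])/f['fx'];b=(v-f['cy'])/f['fy'];r=np.hypot(a,b)
    ray=np.array([a/r*np.tan(r),b/r*np.tan(r),1]);return (R.T@(ray*d-t)).round(4)
print('cam',(-R.T@t).round(3),R[2].round(2))
for p in [(180,276),(175,285),(165,300),(185,278),(165,320),(378,276),(385,285),(390,300),(280,285),(280,230),(280,165)]: print(p,z[p[1],p[0]],pt(*p))
```

```text
cam [ 0.582 -0.105  0.375] [-0.   -0.33 -0.94]
(180, 276) 0.13947918 [ 0.5363 -0.1782  0.2529]
(175, 285) 0.1325771 [ 0.536  -0.1784  0.2603]
(165, 300) 0.12150601 [ 0.5352 -0.1784  0.272 ]
(185, 278) 0.1369881 [ 0.5394 -0.1777  0.2553]
(165, 320) 0.11190705 [ 0.5382 -0.1801  0.2827]
(378, 276) 0.13967729 [ 0.6253 -0.1783  0.2527]
(385, 285) 0.13232535 [ 0.6264 -0.1783  0.2605]
(390, 300) 0.121599965 [ 0.6252 -0.1783  0.2718]
(280, 285) 0.1610161 [ 0.5812 -0.1929  0.2352]
(280, 230) 0.15212421 [ 0.5812 -0.1632  0.2343]
(280, 165) 0.14146356 [ 0.5813 -0.1322  0.2348]
```

Run:
```python
from h import *
f=robot.grab_frame('wrist');z=f['range_z'];R=np.array(f['R']);t=np.array(f['t'])
v,u=np.mgrid[:420,:560];a=(u-f['cx'])/f['fx'];b=(v-f['cy'])/f['fy'];r=np.hypot(a,b)+1e-9
ray=np.stack([a/r*np.tan(r),b/r*np.tan(r),np.ones_like(a)],-1)
P=(ray*z[...,None]-t)@R
for c in (172,180,187):
  print(c,[(k,P[k,c].round(3).tolist()) for k in range(264,284,2)])
f=robot.grab_frame('scene');Q=cloud(f);
m=(f['range_z']>0)&(abs(Q[...,0]-.582)<.09)&(abs(Q[...,1]+.19)<.04)&(Q[...,2]>.19)&(Q[...,2]<.35)&(f['image'].max(-1)<60)
q=Q[m];
for h in np.arange(.19,.34,.01):
  w=q[abs(q[:,2]-h)<.005]
  if len(w)>3: print(h.round(2),len(w),np.percentile(w,[5,95],0)[:,:2].round(3).tolist())
print(robot.sense()['tcp_pos'],robot.sense()['opening'])
```

```text
172 [(264, [0.526, -0.182, 0.234]), (266, [0.526, -0.183, 0.235]), (268, [0.526, -0.184, 0.235]), (270, [0.526, -0.185, 0.235]), (272, [0.526, -0.187, 0.235]), (274, [0.525, -0.188, 0.235]), (276, [0.533, -0.178, 0.254]), (278, [0.533, -0.178, 0.255]), (280, [0.534, -0.178, 0.257]), (282, [0.534, -0.179, 0.257])]
180 [(264, [0.53, -0.182, 0.234]), (266, [0.53, -0.183, 0.234]), (268, [0.53, -0.184, 0.235]), (270, [0.53, -0.186, 0.234]), (272, [0.535, -0.179, 0.248]), (274, [0.536, -0.178, 0.252]), (276, [0.536, -0.178, 0.253]), (278, [0.537, -0.177, 0.256]), (280, [0.537, -0.178, 0.256]), (282, [0.538, -0.178, 0.258])]
187 [(264, [0.534, -0.182, 0.234]), (266, [0.534, -0.184, 0.233]), (268, [0.534, -0.184, 0.235]), (270, [0.534, -0.185, 0.235]), (272, [0.538, -0.179, 0.247]), (274, [0.539, -0.178, 0.251]), (276, [0.539, -0.179, 0.251]), (278, [0.539, -0.179, 0.252]), (280, [0.539, -0.18, 0.253]), (282, [0.539, -0.181, 0.253])]
0.19 98 [[0.507, -0.203], [0.672, -0.169]]
0.2 175 [[0.506, -0.203], [0.672, -0.17]]
0.21 175 [[0.503, -0.203], [0.671, -0.172]]
0.22 168 [[0.508, -0.203], [0.672, -0.17]]
0.23 342 [[0.516, -0.203], [0.671, -0.162]]
0.24 437 [[0.524, -0.198], [0.644, -0.162]]
0.25 30 [[0.535, -0.2], [0.632, -0.18]]
0.26 53 [[0.534, -0.2], [0.638, -0.181]]
0.27 50 [[0.53, -0.2], [0.638, -0.181]]
0.28 45 [[0.535, -0.2], [0.637, -0.185]]
0.29 43 [[0.52, -0.203], [0.644, -0.196]]
0.3 157 [[0.515, -0.202], [0.656, -0.182]]
0.31 153 [[0.515, -0.207], [0.654, -0.181]]
0.32 130 [[0.516, -0.206], [0.653, -0.186]]
0.33 129 [[0.521, -0.209], [0.652, -0.184]]
0.34 164 [[0.524, -0.208], [0.651, -0.186]]
[ 0.58199342 -0.19012638  0.20499156] 1.0031726141001471
```

Both cameras put the open fingertips at z≈0.247, about 40 mm higher than the stated tool geometry implies, so they hovered over the file without touching it. I'll work from that measured offset: back off, go lower, and push again.

Run:
```python
from h import *
robot.move_straight([.582,-.245,.205],vel=.15)
robot.move_straight([.582,-.245,.165],vel=.1)
f0=robot.sense()['wrist_force']; print(f0)
for y in np.arange(-.212,-.10,.012):
    robot.move_straight([.582,y,.165],vel=.05)
    s=robot.sense();print(round(s['t'],1),s['tcp_pos'].round(4),(s['wrist_force']-f0).round(1))
f=robot.grab_frame('scene');save('tip',f)
```

```text
[ 0.22825056  0.22509079 -0.33893023]
9.3 [ 0.582  -0.2124  0.1651] [ 0.1 -0.4 -0.3]
9.7 [ 0.5819 -0.1992  0.1648] [ 1.3 -1.6 -0.7]
10.1 [ 0.582  -0.1872  0.1648] [ 0.3 -0.4 -1.2]
10.5 [ 0.582  -0.1752  0.1648] [-0.9 -0.7 -0.3]
10.9 [ 0.582  -0.1632  0.1649] [-0.6 -0.4  0.1]
11.2 [ 0.5821 -0.1514  0.165 ] [-1.1  0.5  0.8]
11.6 [ 0.5821 -0.1394  0.165 ] [-0.1 -0.1  0.6]
12.0 [ 0.5821 -0.1275  0.165 ] [-0.4 -0.1 -0.5]
12.4 [ 0.5821 -0.1154  0.165 ] [ 0.2  0.6 -0.1]
12.8 [ 0.5821 -0.1034  0.165 ] [-0.4 -0.9  0.6]
```

View pics/tip.png

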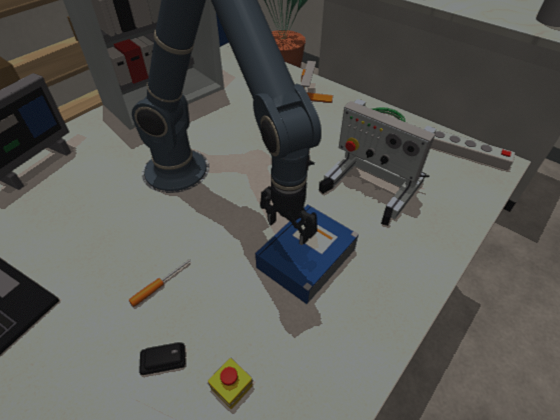

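The file lies flat with its label up at about (310,240), and its top end faces the bay. I'll retreat behind it and measure its pose.

```bash
cat >> h.py <<'E'
def filepose():
    for n in ['scene','top']:
        f=robot.grab_frame(n);P=cloud(f);hsv=cv2.cvtColor(f['image'],cv2.COLOR_RGB2HSV);H,S,V=[hsv[...,i].astype(int) for i in range(3)]
        X,Y,Z=P[...,0],P[...,1],P[...,2]
        m=(f['range_z']>0)&(abs(Z-.072)<.008)&(X>.45)&(X<.72)&(Y>-.3)&(Y<.5)&(H>100)&(H<125)&(S>120)
        r=cv2.minAreaRect(P[m][:,:2].astype(np.float32)*1000)
        print(n,m.sum(),np.round(r[0],1),np.round(r[1],1),round(r[2],2),cv2.boxPoints(r).round(0).tolist(),P[m][:,2].mean().round(4))
E
python3 - <<'E'
from h import *
robot.move_straight([.582,-.235,.165],vel=.2)
filepose(); f=robot.grab_frame('scene')
print(robot.sense()['t'])
E
```

```text
scene 3273 [583.3 -12.5] [232.9 179.7] 89.55 [[493.0, -128.0], [672.0, -130.0], [674.0, 103.0], [494.0, 105.0]] 0.0728
top 3343 [581.  -12.3] [228.3 177.6] 89.98 [[492.0, -126.0], [670.0, -126.0], [670.0, 102.0], [492.0, 102.0]] 0.0718
13.825
```

Run:
```python
from h import *
pi=np.pi;yw=np.radians(2.4)
print('c',robot.move_straight([.583,-.235,.05],vel=.15,contact_N=4), robot.move_straight([.583,-.235,-.002],vel=.06,contact_N=4))
def st():
    s=robot.sense();print(round(s['t'],1),s['tcp_pos'].round(4),s['tcp_rot'].round(3),s['wrist_force'].round(1))
st()
robot.move_straight([.583,-.150,-.002],vel=.12); st()
robot.move_straight([.584,-.138,-.002],vel=.03); st()
robot.move_straight([.588,-.095,-.002],vel=.04,attitude=[pi,0,yw]); st()
ax=lambda y:.5738+.042*(.2326-y)
robot.move_straight([ax(-.045),-.045,-.002],vel=.05); st()
filepose()
f=robot.grab_frame('scene');save('mouth',f)
```

```text
c False False
15.8 [ 0.5833 -0.2352 -0.0017] [ 3.141e+00 -1.000e-03 -0.000e+00] [0.1 0.7 1.2]
16.6 [ 0.583  -0.151  -0.0018] [ 3.141e+00 -0.000e+00 -1.000e-03] [ 0.4  0.4 -0.1]
17.2 [ 0.5842 -0.1382 -0.002 ] [ 3.141 -0.     0.   ] [ 0.3 -2.4 -0.5]
18.4 [ 0.5881 -0.0945 -0.002 ] [-3.141  0.     0.042] [ 0.9 -2.2 -0.7]
19.6 [ 0.5855 -0.0442 -0.002 ] [-3.14   0.     0.042] [ 0.9 -0.9  0.6]
scene 1528 [581.   83.3] [175.2 233.4] 2.26 [[489.0, 197.0], [498.0, -37.0], [673.0, -30.0], [664.0, 203.0]] 0.073
top 1273 [577.9  81.3] [175.4 230.2] 0.56 [[489.0, 196.0], [491.0, -35.0], [667.0, -33.0], [665.0, 197.0]] 0.0719
```

View pics/mouth.png

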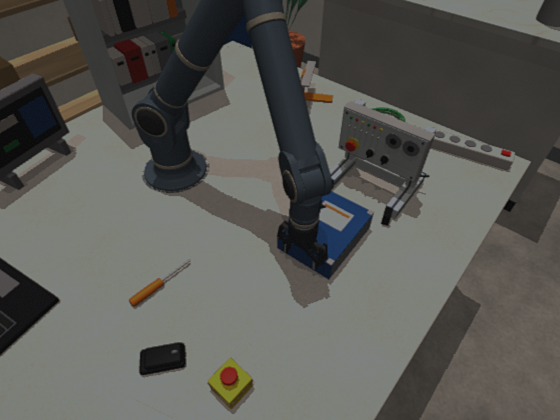

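The file is square to the bay at its mouth, with 2.3° heading against the axis at 2.4° and the centre within about 1 mm. I'll slide it in and feel for the rail.

Run:
```python
from h import *
ax=lambda y:.5738+.042*(.2326-y)
def fa(n=6):
    v=[]
    for _ in range(n): v.append(robot.sense()['wrist_force']); robot.sleep(.03)
    return np.mean(v,0)
def st(m):
    s=robot.sense();print(m,round(s['t'],1),s['tcp_pos'].round(4),fa().round(1))
hit=False
for y in (.0,.05,.10,.145):
    hit=robot.move_straight([ax(y),y,-.002],vel=.05,contact_N=7); st(hit)
    if hit: break
if not hit:
    hit=robot.move_straight([ax(.215),.215,-.002],vel=.012,contact_N=5); st(hit)
```

```text
False 20.8 [ 0.5836  0.0011 -0.0019] [-0.1  0.1 -0. ]
False 22.1 [ 0.5816  0.0506 -0.0019] [ 0.4 -2.   1.1]
False 23.4 [ 0.5793  0.0993 -0.002 ] [ 0.2 -5.   1.1]
False 24.7 [ 0.5774  0.145  -0.002 ] [ 0.5 -3.8  1.8]
True 27.8 [ 0.5757  0.176  -0.0024] [-0.   0.5 -0.2]
```

Run:
```python
from h import *
filepose()
f=robot.grab_frame('scene');save('in',f)
cv2.imwrite('pics/inc.png',cv2.resize(cv2.imread('pics/in.png')[80:290,230:480],None,fx=2.8,fy=2.8))
y0=robot.sense()['tcp_pos'];v=[]
for _ in range(8): v.append(robot.sense()['wrist_force']);robot.sleep(.03)
print(y0,np.mean(v,0),robot.sense()['torque'],robot.sense()['t'])
```

```text
scene 802 [571.4 288.4] [177.7 206.4] 1.77 [[479.0, 389.0], [486.0, 183.0], [663.0, 188.0], [657.0, 394.0]] 0.073
top 752 [572.  268.8] [237.6  98.6] 33.15 [[446.0, 245.0], [499.0, 163.0], [698.0, 292.0], [644.0, 375.0]] 0.0717
[ 0.57599467  0.17402587 -0.00246829] [-0.32406359 -0.05874299 -0.0817937 ] [ 0.04632574  0.00020396 -0.01549684] 28.4417
```

View pics/inc.png

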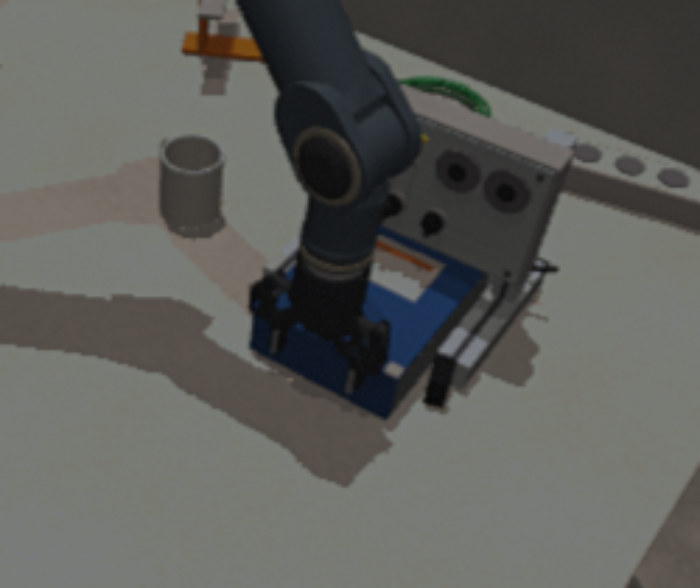

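The file is between the feet and under the panel, label up, with its near end at y≈0.186. I'll press with a controlled force now to confirm it's against the rail.

Run:
```python
from h import *
ax=lambda y:.5738+.042*(.2326-y)
for N in (5,10):
    f0=robot.sense()['wrist_force']
    hit=robot.move_straight([ax(.215),.215,-.002],vel=.008,contact_N=N)
    L=[]
    for _ in range(8):
        s=robot.sense();L.append((round(s['t'],2),s['tcp_pos'][1].round(4),s['wrist_force'].round(1).tolist()));robot.sleep(.02)
    print(N,hit,f0.round(1)); [print(l) for l in L[::2]]
filepose()
```

```text
5 True [ 0.1  1.1 -0.9]
(29.81, np.float64(0.1757), [-0.2, 0.6, 0.0])
(29.84, np.float64(0.1756), [-0.1, -0.2, 0.5])
(29.88, np.float64(0.1756), [0.1, 0.2, -0.3])
(29.91, np.float64(0.1755), [-0.4, 0.3, 0.9])
10 True [-0.1  1.  -0.5]
(31.38, np.float64(0.1752), [-0.2, 0.0, 0.4])
(31.42, np.float64(0.1752), [-0.0, -0.4, -0.4])
(31.45, np.float64(0.1751), [0.2, -0.6, 0.9])
(31.48, np.float64(0.1751), [-0.5, 0.1, -0.2])
scene 800 [570.6 288.3] [179.2 206. ] 2.18 [[477.0, 388.0], [485.0, 182.0], [664.0, 189.0], [656.0, 395.0]] 0.0731
top 777 [572.  270.4] [238.7 100.9] 31.73 [[444.0, 251.0], [497.0, 165.0], [700.0, 290.0], [647.0, 376.0]] 0.0716
```

Run:
```python
from h import *
ax=lambda y:.5738+.042*(.2326-y)
def fa(n=10):
    v=[]
    for _ in range(n): v.append(robot.sense()['wrist_force']); robot.sleep(.02)
    return np.mean(v,0)
y=robot.sense()['tcp_pos'][1]; print('start',y,fa().round(1))
y=.1750
while y<.184:
    robot.move_straight([ax(y),y,-.002],vel=.01)
    F=fa(); print(round(y,4),robot.sense()['tcp_pos'][1].round(4),F.round(1))
    if F[1]<-9.5: break
    y+=.0005 if F[1]>-4 else .00025
robot.sleep(.8); s=robot.sense();print('hold',s['t'],s['tcp_pos'].round(4),fa().round(1),s['torque'].round(2))
```

```text
start 0.1746572548077165 [ 0.1 -0.1  0.2]
0.175 0.175 [-0.2 -0.1  0.1]
0.1755 0.1752 [-0.1 -1.4 -0. ]
0.176 0.1752 [-0.3 -3.4  0.2]
0.1765 0.1752 [-0.1 -5.5  0.3]
0.1767 0.1752 [-0.1 -5.6  0.5]
0.177 0.1752 [-0.1 -6.3  0.7]
0.1772 0.1751 [ 0.1 -6.6  0.6]
0.1775 0.1751 [-0.4 -7.1  0.7]
0.1777 0.1751 [ 0.  -7.8  0.6]
0.178 0.1751 [-0.3 -7.9  0.5]
0.1782 0.1751 [ 0.3 -8.5  0.8]
0.1785 0.175 [ 0.1 -9.   0.6]
0.1787 0.1751 [ 0.1 -9.6  0.7]
hold 38.1333 [ 0.5762  0.175  -0.002 ] [-0.  -9.1  0.8] [-1.69  0.04  0.48]
```

The stop is rigid, with the TCP fixed at 0.1751 while the force rises. The moment of 0.48 N·m shows that only the -x finger bears, so I'll press with the +x finger too to make sure the file is square on the rail.

Run:
```python
from h import *
ax=lambda y:.5738+.042*(.2326-y)
def fa(n=8):
    v=[]
    for _ in range(n): s=robot.sense();v.append(np.r_[s['wrist_force'],s['torque']]); robot.sleep(.02)
    return np.mean(v,0)
for deg in (3.4,2.8):
    a=[np.pi,0,np.radians(deg)]
    robot.move_straight([ax(.170),.170,-.002],vel=.02)
    robot.move_straight([ax(.171),.171,-.002],vel=.02,attitude=a)
    y=.1735
    while y<.184:
        robot.move_straight([ax(y),y,-.002],vel=.01)
        F=fa(); 
        if F[1]<-2: print(deg,round(y,4),robot.sense()['tcp_pos'][1].round(4),robot.sense()['tcp_rot'][2].round(4),F[[0,1,2,5]].round(2))
        if F[1]<(-11 if deg<3 else -9): break
        y+=.0006
robot.sleep(.7);print(robot.sense()['t'],fa().round(2))
```

```text
3.4 0.1765 0.1756 0.0584 [-0.24 -4.    0.85 -0.18]
3.4 0.1771 0.1756 0.0578 [-0.41 -5.4   1.04 -0.28]
3.4 0.1777 0.1756 0.0572 [-0.36 -6.41  1.18 -0.29]
3.4 0.1783 0.1756 0.0566 [-0.38 -7.4   1.3  -0.35]
3.4 0.1789 0.1756 0.056 [-0.16 -8.32  1.43 -0.37]
3.4 0.1795 0.1756 0.0555 [-0.66 -9.41  1.82 -0.42]
2.8 0.1771 0.1761 0.0478 [-0.07 -4.4   0.83 -0.2 ]
2.8 0.1777 0.1761 0.0472 [-0.34 -6.14  0.93 -0.27]
2.8 0.1783 0.1761 0.0466 [-0.26 -7.22  1.21 -0.3 ]
2.8 0.1789 0.1761 0.046 [-0.52 -7.87  1.6  -0.34]
2.8 0.1795 0.1761 0.0454 [-0.51 -8.96  1.64 -0.39]
2.8 0.1801 0.1761 0.0449 [-0.92 -9.55  1.82 -0.44]
2.8 0.1807 0.1761 0.0443 [ -1.01 -10.41   2.02  -0.48]
2.8 0.1813 0.1761 0.0436 [ -0.97 -11.44   1.91  -0.53]
50.6 [ -0.47 -11.39   2.    -2.14   0.05  -0.53]
```

Run:
```python
from h import *
ax=lambda y:.5738+.042*(.2326-y)
robot.move_straight([ax(.170),.170,-.002],vel=.03)
robot.move_straight([ax(.07),.07,-.002],vel=.12)
robot.move_straight([ax(.03),.03,.20],vel=.25)
filepose();f=robot.grab_frame('top');save('fin',f);print(robot.sense()['t'],robot.sense()['wrist_force'])
```

```text
scene 1531 [571.5 288.5] [179.7 208.2] 1.98 [[478.0, 389.0], [485.0, 181.0], [665.0, 188.0], [658.0, 396.0]] 0.073
top 2109 [569.3 277.2] [180.8 166.8] 4.97 [[472.0, 352.0], [486.0, 186.0], [667.0, 202.0], [652.0, 368.0]] 0.0719
53.3667 [0.3056976  0.40019424 0.22893703]
```

View pics/fin.png

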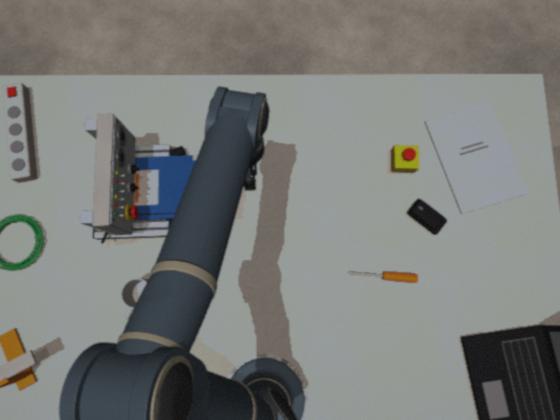

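The top view shows the file seated in the bay at (165,188), label up. The e-stop (405,158), mouse (427,216) and screwdriver (385,276) haven't moved, and the mug at (138,292) looks unmoved too. I'm handing the job in.

```bash
python3 -c "
from plant import robot
robot.close_job()"
```

```text
the job is handed in; nothing more can be done
```

The file was tipped towards the panel and lies flat, label up. I slid it top end first under the panel until it bore on the rear rail, and handed the job in shortly after 53 s of robot time.

- **Pressing home:** the stop felt rigid and repeatable, with the tool within about 1 mm of y = 0.175 m while the force rose. I pressed about 9 N on one side of the end face. On the other side I pressed 9 N, then 11.4 N held for about 0.7 s. After that I backed straight off.
- **Last checks:** the file's pushed end is about 47 mm in front of the bay mouth, against the 25 to 55 mm asked. The wrist force read about zero after I let go. The e-stop box, mouse and screwdriver look unmoved. The mug also looks unmoved, but the arm partly hides it in the last picture.
- **Disagreements:**
    - The open fingertips measured about 40 mm higher than the stated tool geometry, in both the scene and wrist views. The first push passed over the file without touching it, so I worked from the measured height.
    - The scene camera's last heading for the file was 2.0°. The press moments put it between 2.4° and 2.8°, against a bay axis of 2.4°. The top view was partly hidden by the arm and the panel, so I disregarded its angle.
    - I did not check after letting go that the file still touches the rail, beyond its position being unchanged within about 1 mm.

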